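# Balance the loaded bangle rail on its one-post stand

### The arm

A 6-joint arm with a two-finger parallel gripper is mounted at the origin on the work surface. World frame = base frame: x ahead of the robot, y to its left, z up, the work surface at z = 0. Lengths are in m, angles in rad, forces in N, time in s.
With the tool pointing down it reaches from about 0.35 to 0.775 m from the base axis. Payload 5.5 kg.
Tool frame: the origin (TCP) lies at the very end of the fingers, on their centre line; the grasp point (between the pads) lies 19 mm behind it; x points along the fingers, y is the direction in which the jaws open and shut, and the axes are right-handed (so a half turn about x gives the same grasp; the last joint's range is limited). The gripper opens to 85 mm and grips with 20 to 120 N. Pads are 22 mm wide; open, the fingers measure 114 mm over their backs; the gripper's body (76 mm by 85 mm) begins 54 mm behind the grasp point. The pads swing forward as they close: fully open they stand 13 mm farther back than shut.
Start: joints at [-1.322, 0.313, 0.046, 1.304, 0, 1.431], TCP at [0.218, -0.532, 0.231] pointing down, gripper open.
Joint ranges: [-2.76, 2.76], [-0.86, 1.69], [-1.03, 1.26], [-2.2, 2.34], [-1.47, 1.5], [-3.14, 3.14]. Speed limits (rad/s): [2.57, 2.57, 3.14, 3.14, 3.14, 3.14].

### API

Orientations are given as a unit quaternion [w, x, y, z].
In Python, from workcell import readout, cams, env, finder gives the robot as it stands.
- The arm moves only by the tool drive_tool, never from a script. Its argument "moves" is a list that holds one entry, the list of rows, each a list of 7 numbers: the shift along the tool's x, y, z in m, then the turn, a rotation vector about the tool's x, y, z in rad, then the closure in counts, from 0 (fully open) to 255 (shut). A call has exactly 5 rows; each row is the pose to reach, as a shift and turn from the pose measured when the call began, along the tool's axes at that moment; what a row does not reach only later rows make up. A row lasts 1/8 s, in which the tool goes at most 62.5 mm and 10.7 degrees, less where a joint would pass 70% of its speed; a pose out of reach is approached as far as the arm can. A call with a gripper value outside its range is refused whole. The fingers move at their own pace and stop on an object; "squeeze" is the grip in N (left out, the last holds). Time passes only in rows, so rows that repeat a pose let the fingers close, or fill a call up. It gives the time, the measured TCP pose, the force and the opening at its end, in the units of the state.
- readout.get_state(): the state, without advancing time (a new reading comes with each control period).
- cams.read_camera(name): name is "side" or "top" or "wrist"; returns the picture (400x640x3 uint8, blue, green, red); there is no depth.
- cams.camera_params(name): a dict with "mtx" (3x3 intrinsics, pixels), "dist" ([k1, k2, p1, p2, k3] as OpenCV has them; the pictures are not rectified), "R" (3x3) and "t" (3): a world point X has camera coordinates R X + t; the wrist camera has in their place "mount" (4x4, takes a point from camera to tool coordinates, whose origin is the TCP and whose axes are the tool frame's). Camera axes: x right, y down, z forward; pixel columns grow to the right and rows downward; lengths in m; the calibration is good to about 2 mm. A picture is of the moment at which its call begins: read the wrist's pose just before it. camera_params takes no time and is no camera call.
- env.hand_in(): hands the job in, once; it reports no verdict.
Trained networks look in the newest picture that a camera, given by its name, has taken for a name from the list of things; names that differ only in an ending like _2 or _b are one class to them, and where a whole thing is asked for, a point or a joint stands for the part that bears it (a point fixed in the world has none). Each returns a list of dicts, best first, with "conf" (0 to 1); they miss things now and then, are a little off and sometimes report something else, mostly with a low value. They report only what shows in the picture. A call takes as long as a camera call. They do not tell look-alikes from the thing itself.
- finder.regions_of(camera, name): "pixels" (400x640 bool, what is visible of it) and "point" ([column, row] in pixels, amid what is visible of it).
The state is a dict: "clock": time; "joint_pos": joint angles; "qvel": joint speeds; "tau": joint torques, N m; "tcp_pos": TCP position; "orientation": TCP orientation; "wrist_force": force on the tool from outside, world axes, zero at the start; "ft_torque": the same for the moment, N m; "finger_gap": finger opening in m.
Only numpy, scipy, OpenCV 4.12 (cv2) and the standard library are available. Lean on these libraries where they do the work, as an engineer would, in place of code of your own. Each camera call takes 0.05 s, during which the arm holds its last target.

### The job

Find where the bangle rail balances by lifting it just off the desk at trial points along its bare middle, never letting it tip steeply. Then lift it level, clear of the desk, and set it down gently into the slot on top of the one-post stand at that balance point, so that it stays there level by itself when you let go. Leave the coasters, the jar and the notebook where they are.

Things in the scene. Friction and masses are not known exactly. Their poses are not given: they have to be found in the camera images.
- rail_center (a point): Centre of the bangle rail: a loose plank of pale wood on edge, 430 mm long (x axis), 14 mm thick (y), 44 mm high (z), standing level on two square end plates (66 x 66 x 12 mm, 216 mm either side). On the desk this point is 33 mm up, the plank's top edge 55 mm. Bare within 150 mm either side for grasping across its thickness. Weighs 0.22 to 0.64 kg; balances at a hidden point up to 110 mm either side of here.
- bangles_a_mid (a point): Middle of three round bangles, 62 mm across, fixed on the rail 151 to 193 mm from its centre on its +x side. They may be hollow or solid: their weight (56 to 350 g) cannot be seen and sets where the rail balances. Lifted off balance in a light grip, the rail turns and its heavy end stays on the desk; a firmer grip may hold it level but feels a moment.
- bangles_b_mid (a point): Middle of two like bangles fixed on the rail 166 to 193 mm from its centre on its -x side, of another unseen weight (24 to 150 g).
- stand_seat (a point): Middle of the flat floor of the slot on top of the stand, 90 mm above the desk. The slot runs along x, open at both ends, only 16 mm long; 17 mm wide (y) between low walls that flare out and rise 10 mm above the floor. The plank stands in it on its lower edge, either way round, its centre line 22 mm above this point. It stays level only with its balance point over this 16 mm floor.
- stand_base (a point): Foot of the fixed stand, on the desk under the slot: a dark wooden base 90 x 90 x 14 mm with one post, 16 mm (x) by 29 mm (y).
- coasters_center (a point): Centre of a stack of five round coasters, 104 mm across and 30 mm high, loose on the desk; leave alone.
- jar_center (a point): Centre of a small closed amber jar, 60 mm across and 60 mm high, loose on the desk; leave alone.
- notebook_center (a point): Centre of a closed notebook, 154 x 114 x 16 mm, lying loose on the desk; leave alone.
Mind the look-alikes: they are no part of the job. Of the things like the part that bears stand_seat, leave any that is green, grey or turquoise; of the rest the smaller one is meant.

How it is judged:
By the outcome, as a careful person would: the job done as asked, in the order asked, and still so for the second after the job is handed in, with the robot touching nothing.
It also fails if it takes over 72 s, if anything falls off the work surface, if the arm or the gripper's body presses on something with over 40 N, if the wrist force passes 120 N, or if a joint passes its speed limit or range.

## Working session

There is one attempt and no reset: what is moved stays moved. The work goes in short steps, Python scripts to look and compute and a tool call to move; the robot and the scene stay as the last step left them, time stands still between calls to the robot, and variables do not carry over. Pictures are saved under pics/ and viewed, and the job is handed in when it is done.

Besides the shell and the picture viewer there is one more tool, called after "Call:" in YAML: its name, and indented under it one key for each argument. drive_tool: Moves the arm, as the interface text tells. Its arguments: {"type":"object","properties":{"moves":{"type":"array"},"squeeze":{"type":"number"}},"required":["moves"]}

```bash
ls; mkdir -p pics
python3 - <<'E'
from workcell import readout, cams, env, finder
import cv2,pprint
pprint.pprint(readout.get_state())
for n in ("top","side","wrist"):
    im=cams.read_camera(n); cv2.imwrite(f"pics/{n}0.png",im)
    print(n,cams.camera_params(n))
E
```

```text
pics
{'clock': 0.0,
 'finger_gap': 0.08540338986826851,
 'ft_torque': array([ 0.02431207, -0.00307607,  0.01871496]),
 'joint_pos': array([-1.32162922e+00,  3.14029174e-01,  4.49783233e-02,  1.30360344e+00,
       -2.72247159e-05,  1.43119943e+00]),
 'orientation': array([-0.13592947, -0.69374412, -0.13724022,  0.69383528]),
 'qvel': array([ 0.00220428, -0.00070851, -0.00092288,  0.00220618,  0.00093583,
        0.000672  ]),
 'tau': array([ 6.70564968e-04, -4.80630398e+01,  2.98531759e+01,  1.93870609e-02,
        1.28771626e-04,  3.35917875e-06]),
 'tcp_pos': array([ 0.21780793, -0.53159552,  0.23039224]),
 'wrist_force': array([-0.25303095, -0.76801846, -0.30246035])}
top {'mtx': array([[475.76707423,   0.        , 321.99353634],
       [  0.        , 475.76707423, 200.3229874 ],
       [  0.        ,   0.        ,   1.        ]]), 'dist': array([-0.1036507,  0.       ,  0.       ,  0.       ,  0.       ]), 'R': array([[ 0.02631647, -0.9995996 ,  0.01039603],
       [-0.98034062, -0.027841  , -0.19533853],
       [ 0.19554976, -0.00505103, -0.98068077]]), 't': array([-0.03917826, 
[... 380 characters left out ...]
      [ 0.47267132, -0.62200894, -0.6242489 ]]), 't': array([0.4489043 , 0.30371894, 0.90893426])}
wrist {'mtx': array([[345.81168557,   0.        , 321.75693139],
       [  0.        , 345.81168557, 196.63683151],
       [  0.        ,   0.        ,   1.        ]]), 'dist': array([-0.02483929,  0.        ,  0.        ,  0.        ,  0.        ]), 'mount': array([[-4.57640680e-04, -2.99959232e-01,  9.53951912e-01,
        -1.43415263e-01],
       [ 9.99999895e-01, -1.59813055e-04,  4.29479962e-04,
        -7.76357328e-04],
       [ 2.36274897e-05,  9.53952008e-01,  2.99959274e-01,
        -7.67427206e-02],
       [ 0.00000000e+00,  0.00000000e+00,  0.00000000e+00,
         1.00000000e+00]])}
```

View pics/top0.png

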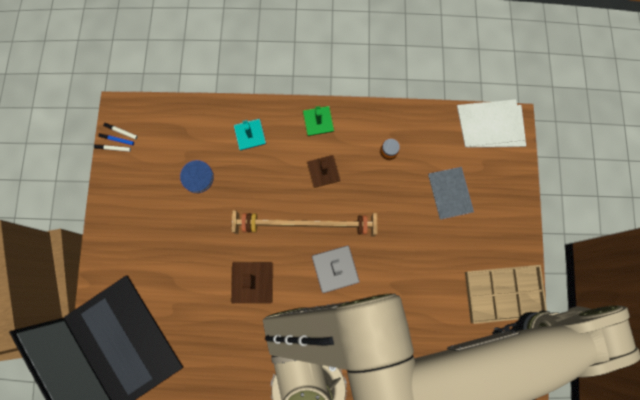

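View pics/side0.png

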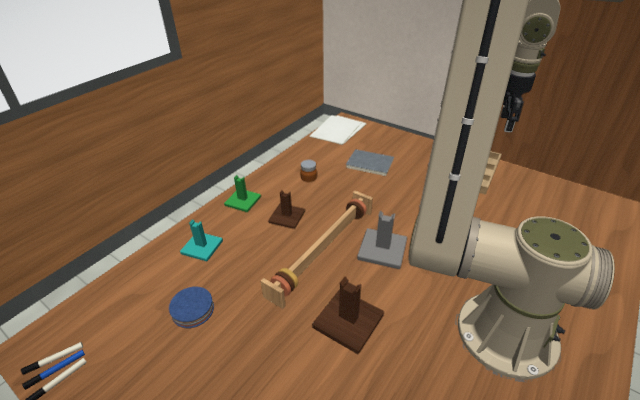

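Two images show five stands. In the top view: turquoise (249,133), green (318,120), grey (335,268), a large dark brown one (252,282) and a small dark brown one (323,171). Leaving out green, grey and turquoise, the smaller brown one at (323,171) fits. I'll enlarge it and measure.

```bash
cat > h.py <<'E'
from workcell import readout, cams, env, finder
import cv2, numpy as np
from scipy.spatial.transform import Rotation as Rn
def quat(q): return Rn.from_quat([q[1],q[2],q[3],q[0]])
def campose(n,st=None):
    p=cams.camera_params(n)
    if 'R' in p: return p['mtx'],p['dist'],np.array(p['R']),np.array(p['t'])
    st=st or readout.get_state()
    T=np.eye(4);T[:3,:3]=quat(st['orientation']).as_matrix();T[:3,3]=st['tcp_pos']
    M=np.linalg.inv(T@p['mount']); return p['mtx'],p['dist'],M[:3,:3],M[:3,3]
def onplane(cp,px,z):
    K,d,R,t=cp
    u=cv2.undistortPoints(np.array(px,float).reshape(-1,1,2),K,d).reshape(-1,2)
    r=np.c_[u,np.ones(len(u))]@R; c=-R.T@t
    return c+r*((z-c[2])/r[:,2])[:,None]
def proj(cp,X):
    K,d,R,t=cp
    return cv2.projectPoints(np.array(X,float).reshape(-1,1,3),cv2.Rodrigues(R)[0],t,K,d)[0].reshape(-1,2)
E
python3 - <<'E'
from h import *
zs={'rail_center':.04,'bangles_a_mid':.033,'bangles_b_mid':.033,'stand_seat':.09,'stand_base':.014,'coasters_center':.03,'jar_center':.06,'notebook_center':.016}
for n in('top','side'):
    im=cams.read_camera(n);cp=campose(n)
    for k,z in zs.items():
        for r in finder.regions_of(n,k):
            if r['conf']<.3: continue
            print(n,k,round(r['conf'],2),np.round(r['point']),r['pixels'].sum(),onplane(cp,r['point'],z)[0].round(3))
            if k=='rail_center': np.save(f'rail_{n}.npy',r['pixels'])
im=cv2.imread('pics/top0.png')
c=cv2.resize(im[90:310,180:400],None,fx=2.7,fy=2.7,interpolation=cv2.INTER_CUBIC);cv2.imwrite('pics/topc.png',c)
im=cv2.imread('pics/side0.png')
c=cv2.resize(im[150:370,180:420],None,fx=2.7,fy=2.7,interpolation=cv2.INTER_CUBIC);cv2.imwrite('pics/sidec.png',c)
E
```

```text
top rail_center 0.85 [294. 222.] 1394 [0.509 0.063 0.04 ]
top bangles_a_mid 0.63 [299. 223.] 1505 [0.506 0.045 0.033]
top bangles_b_mid 0.63 [305. 226.] 1441 [0.496 0.026 0.033]
top stand_seat 0.98 [322. 169.] 739 [ 0.666 -0.022  0.09 ]
top stand_seat 0.76 [252. 283.] 1758 [0.314 0.175 0.09 ]
top stand_seat 0.74 [318. 120.] 698 [ 0.826 -0.005  0.09 ]
top stand_seat 0.69 [336. 271.] 1406 [ 0.357 -0.07   0.09 ]
top stand_seat 0.62 [248. 135.] 757 [0.77  0.214 0.09 ]
top stand_base 0.79 [252. 285.] 1692 [0.31  0.185 0.014]
top stand_base 0.65 [333. 268.] 1468 [ 0.37  -0.063  0.014]
top stand_base 0.64 [318. 117.] 732 [ 0.864 -0.002  0.014]
top stand_base 0.62 [246. 133.] 752 [0.803 0.231 0.014]
top stand_base 0.6 [321. 172.] 741 [ 0.676 -0.019  0.014]
top coasters_center 0.95 [196. 179.] 845 [0.639 0.38  0.03 ]
top jar_center 0.55 [392. 150.] 284 [ 0.743 -0.24   0.06 ]
top notebook_center 0.81 [450. 191.] 1641 [ 0.626 -0.435  0.016]
side rail_center 0.86 [310. 258.] 2451 [0.494 0.099 0.04 ]
side rail_center 0.58 [288. 215.] 748 [ 0.654 -0.004  0.04 ]
side bangles_a_mid 0.56 [306. 258.] 2389 [0.507 0.101 0.033]
side stand_seat 0.98 [241. 201.] 683 [0.767 0.07  0.09 ]
side stand_seat 0.85 [382. 247.] 1721 [0.335 0.001 0.09 ]
side stand_seat 0.84 [196. 244.] 936 [0.739 0.27  0.09 ]
side stand_seat 0.6 [286. 215.] 723 [0.618 0.045 0.09 ]
side stand_seat 0.59 [350. 318.] 2900 [0.288 0.229 0.09 ]
side stand_base 0.87 [385. 244.] 1661 [ 0.364 -0.084  0.014]
side stand_base 0.82 [286. 215.] 732 [ 0.676 -0.022  0.014]
side stand_base 0.79 [199. 243.] 962 [0.806 0.22  0.014]
side stand_base 0.69 [348. 318.] 2999 [0.319 0.186 0.014]
side stand_base 0.69 [242. 197.] 683 [ 0.858 -0.011  0.014]
side jar_center 0.66 [307. 169.] 311 [ 0.737 -0.213  0.06 ]
side notebook_center 0.61 [370. 163.] 770 [ 0.609 -0.424  0.016]
side notebook_center 0.56 [190. 306.] 1453 [0.653 0.382 0.016]
```

View pics/topc.png

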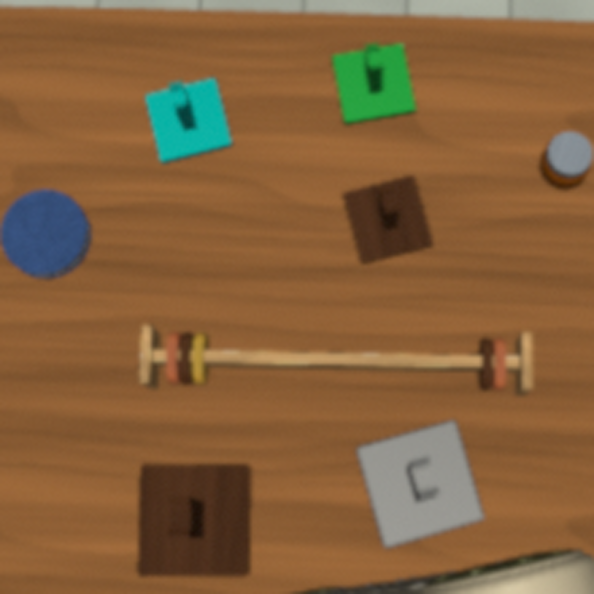

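View pics/sidec.png

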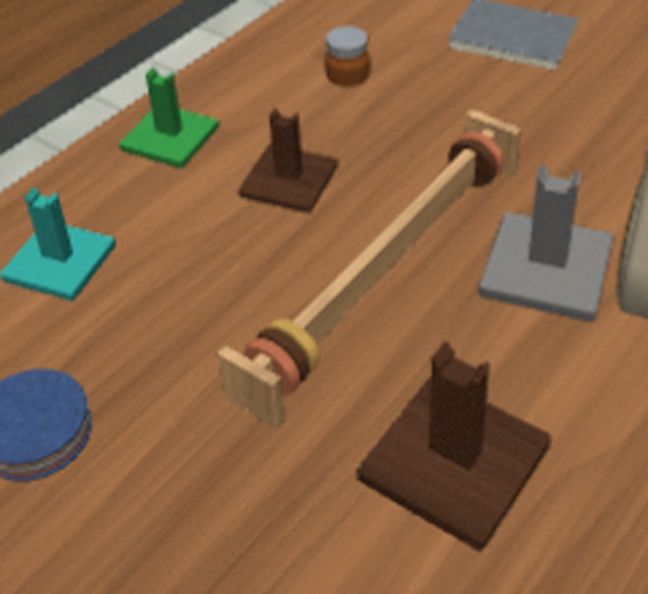

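Run:
```python
from h import *
st=readout.get_state();print(quat(st['orientation']).as_matrix().round(3))
cp=campose('top')
P=onplane(cp,[[148/2.7+180,355/2.7+90],[527/2.7+180,362/2.7+90]],.062);print(P.round(4),np.linalg.norm(P[0]-P[1]),P.mean(0))
# base corners small brown
c=np.array([[345,193],[412,176],[433,244],[362,264]])/2.7+[180,90]
B=onplane(cp,c,.014);print(B.round(3),np.linalg.norm(np.diff(B,axis=0),axis=1),B.mean(0))
c=np.array([[141,465],[250,465],[250,575],[139,575]])/2.7+[180,90]
B=onplane(cp,c,.014);print(np.linalg.norm(np.diff(B,axis=0),axis=1),B.mean(0))
print(proj(cp,[B.mean(0)]))
sp=campose('side');print(-sp[2].T@sp[3], -cp[2].T@cp[3])
```

```text
[[ 0.     0.379 -0.925]
 [-0.    -0.925 -0.379]
 [-1.     0.     0.   ]]
[[ 0.5003  0.2418  0.062 ]
 [ 0.5044 -0.1883  0.062 ]] 0.4301147379325438 [0.50238973 0.02676986 0.062     ]
[[ 0.711  0.026  0.014]
 [ 0.734 -0.054  0.014]
 [ 0.651 -0.081  0.014]
 [ 0.624  0.003  0.014]] [0.08340447 0.08777133 0.08803212] [ 0.6798366  -0.02668733  0.014     ]
[0.12615686 0.12496402 0.12675938] [0.31832948 0.18540435 0.014     ]
[[252.17851009 282.48772632]]
[0.04025226 0.67437812 0.8145647 ] [ 0.28693236 -0.01602328  1.50156836]
```

Top view: the small brown base measures about 88 mm a side (the large one is about 126 mm), so the target is at (0.680,-0.027). The rail ends are 430 mm apart with its centre at (0.502,0.027), and the three-bangle (+x) end points to world +y. I'll move to where the wrist camera can see the stand and rail.

Call:
drive_tool:
  moves:
    - [[0,-0.04,-0.054,-0.15,0,0,0],[0,-0.08,-0.108,-0.3,0,0,0],[0,-0.12,-0.162,-0.45,0,0,0],[0,-0.16,-0.216,-0.6,0,0,0],[0,-0.195,-0.265,-0.75,0,0,0]]
  squeeze: 40

```text
clock: 1.68
tcp_pos: [0.3813, -0.2636, 0.2316]
orientation: [0.383, 0.595, 0.382, -0.595]
wrist_force: [0.6, -0.6, 0.1]
finger_gap: 0.0853
```

```bash
cat >> h.py <<'E'
def move_to(p,yaw):
    """shift + turn in current tool axes to reach p, with tool y at yaw (rad), pointing down"""
    st=readout.get_state(); R=quat(st['orientation']).as_matrix()
    y=np.array([np.cos(yaw),np.sin(yaw),0]);x=np.array([0,0,-1.]);z=np.cross(x,y)
    G=np.c_[x,y,z]
    return np.r_[R.T@(np.array(p)-st['tcp_pos']), Rn.from_matrix(R.T@G).as_rotvec()].round(4)
E
python3 -c "
from h import *
print(move_to([.58,0,.23],0),readout.get_state()['joint_pos'].round(2))"
```

```text
[ 0.0015  0.0715 -0.3223 -0.4276  0.0006 -0.001 ] [-0.78  0.1  -0.23  1.25  0.    1.22]
```

Call:
drive_tool:
  moves:
    - [[0,0.013,-0.06,-0.09,0,0,0],[0,0.026,-0.12,-0.18,0,0,0],[0,0.04,-0.18,-0.27,0,0,0],[0,0.055,-0.24,-0.35,0,0,0],[0.002,0.07,-0.3,-0.428,0,0,0]]

```text
clock: 2.3
tcp_pos: [0.5707, -0.0178, 0.23]
orientation: [0.502, 0.499, 0.5, -0.499]
wrist_force: [0.4, -1.0, -0.1]
finger_gap: 0.0853
```

Run:
```python
from h import *
st=readout.get_state();im=cams.read_camera('wrist');cv2.imwrite('pics/w1.png',im)
import pickle;pickle.dump(st,open('w1.pkl','wb'));print(st['tcp_pos'],quat(st['orientation']).as_matrix().round(3),st['joint_pos'].round(2))
for r in finder.regions_of('wrist','stand_seat'): print(r['conf'],r['point'])
```

```text
[ 0.57072219 -0.01783971  0.22995245] [[ 0.002  1.     0.003]
 [-0.001  0.003 -1.   ]
 [-1.     0.002  0.001]] [-0.17  0.3   0.03  1.29 -0.    1.4 ]
0.9 [129.5, 219.4]
0.89 [58.4, 9.0]
0.7 [424.5, 169.7]
0.66 [584.5, 152.0]
```

View pics/w1.png

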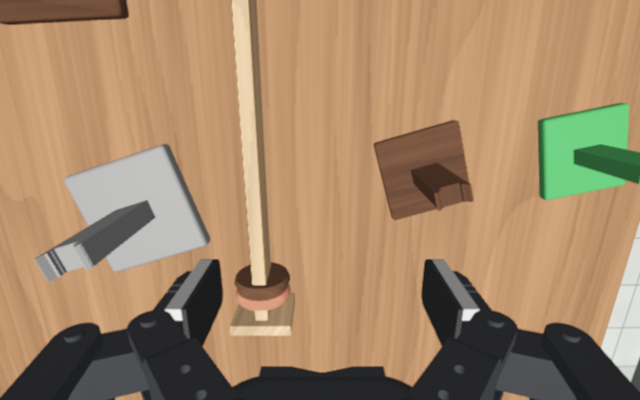

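Run:
```python
from h import *
im=cv2.imread('pics/w1.png')
cv2.imwrite('pics/w1c.png',cv2.resize(im[110:230,365:485],None,fx=5,fy=5,interpolation=cv2.INTER_CUBIC))
```

```text
(no output)
```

View pics/w1c.png

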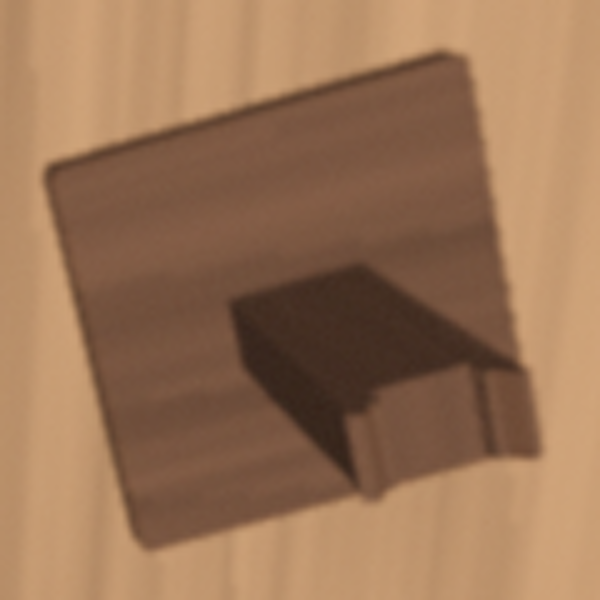

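The crop shows the brown stand's slot floor between two walls, around crop (430,425), full image (451,195). The slot runs nearly along world y.

Run:
```python
from h import *
import pickle
cp=campose('wrist',pickle.load(open('w1.pkl','rb')))
f=lambda a:np.array(a)/5+[365,110]-.4
F=onplane(cp,f([[378,395],[472,365],[492,458],[385,485]]),.09)
print(F.round(4),F.mean(0),np.linalg.norm(F-np.roll(F,-1,0),axis=1))
W=onplane(cp,f([[345,412],[372,500],[525,370],[541,457]]),.1);print('walls',W.round(4),W.mean(0))
d=F[0]+F[1]-F[2]-F[3];print('slot yaw',np.degrees(np.arctan2(d[1],d[0])))
B=onplane(cp,f([[48,180],[455,68],[147,545]]),.014)
print(B.round(4),(B[1]+B[2])/2,np.linalg.norm(B[0]-B[1]),np.linalg.norm(B[0]-B[2]))
for a,b in((2,0),): d=B[a]-B[b];print(np.degrees(np.arctan2(-d[1],-d[0])))
d=B[1]-B[0];print(np.degrees(np.arctan2(d[1],d[0]))+90)
# rail plank top edge line, z=.055
L=onplane(cp,[[234,0],[251,0],[252,262],[269,262]],.055);print(L.round(4))
P=onplane(cp,[[231,322],[291,322]],.066);print(P)
```

```text
[[ 0.6723 -0.0224  0.09  ]
 [ 0.6879 -0.017   0.09  ]
 [ 0.6934 -0.0337  0.09  ]
 [ 0.6752 -0.0387  0.09  ]] [ 0.6821952  -0.02794596  0.09      ] [0.0164814  0.01759745 0.018843   0.01658112]
walls [[ 0.6635 -0.0224  0.1   ]
 [ 0.6696 -0.0379  0.1   ]
 [ 0.6926 -0.0151  0.1   ]
 [ 0.6973 -0.0302  0.1   ]] [ 0.68074697 -0.02640997  0.1       ]
slot yaw 104.50508014940506
[[ 0.6257  0.002   0.014 ]
 [ 0.7083  0.0255  0.014 ]
 [ 0.6517 -0.0794  0.014 ]] [ 0.68004116 -0.02693179  0.014     ] 0.08595805514578105 0.08550172754218706
107.75603612270287
105.85063691455409
[[ 0.4981  0.129   0.055 ]
 [ 0.5121  0.1289  0.055 ]
 [ 0.4995 -0.1116  0.055 ]
 [ 0.517  -0.1115  0.055 ]]
[[ 0.47538353 -0.1767873   0.066     ]
 [ 0.53890187 -0.17647732  0.066     ]]
```

```bash
python3 -c "
from h import *
print(move_to([.504,.057,.1],.01));print(move_to([.504,.057,.028],.01))"
```

```text
[ 0.1286 -0.0678 -0.0724 -0.0018 -0.0007 -0.0019]
[ 0.2006 -0.0679 -0.0724 -0.0018 -0.0007 -0.0019]
```

Call:
drive_tool:
  moves:
    - [[0.02,-0.034,-0.036,0,0,0,0],[0.07,-0.068,-0.072,0,0,0,0],[0.12,-0.068,-0.072,0,0,0,0],[0.13,-0.068,-0.072,0,0,0,0],[0.13,-0.068,-0.072,0,0,0,0]]

```text
clock: 3.02
tcp_pos: [0.5043, 0.0559, 0.0993]
orientation: [0.502, 0.499, 0.501, -0.498]
wrist_force: [0.1, -0.5, 1.0]
finger_gap: 0.0855
```

Run:
```python
from h import *
st=readout.get_state();im=cams.read_camera('wrist');cv2.imwrite('pics/w2.png',im)
print(move_to([.504,.057,.028],.01), st['wrist_force'],st['ft_torque'])
```

```text
[ 0.0723 -0.0018 -0.0012 -0.0029 -0.0003 -0.0042] [ 0.1122753  -0.48411573  0.97345179] [ 0.04433039 -0.02700181 -0.00516888]
```

View pics/w2.png

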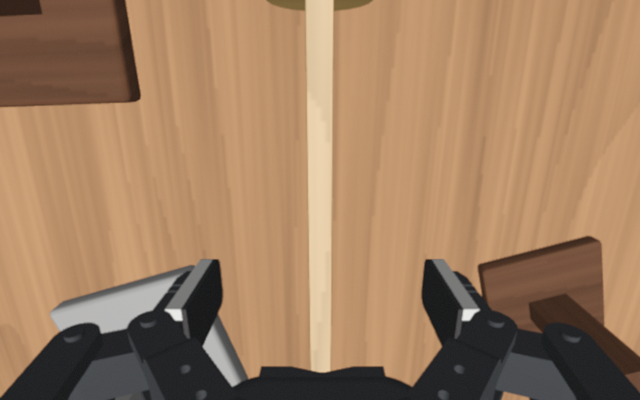

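The wrist view shows the plank upright at column ~320, midway between the jaws (~322). Descending and closing.

Call:
drive_tool:
  moves:
    - [[0.04,-0.002,-0.001,-0.003,0,0,0],[0.071,-0.002,-0.001,-0.003,0,0,0],[0.071,-0.002,-0.001,-0.003,0,0,100],[0.071,-0.002,-0.001,-0.003,0,0,255],[0.071,-0.002,-0.001,-0.003,0,0,255]]
  squeeze: 40

```text
clock: 3.7
tcp_pos: [0.5057, 0.0566, 0.0312]
orientation: [0.504, 0.5, 0.501, -0.496]
wrist_force: [0.5, 0.4, -0.3]
finger_gap: 0.0322
```

Call:
drive_tool:
  moves:
    - [[0,0,0,0,0,0,255],[0,0,0,0,0,0,255],[0,0,0,0,0,0,255],[0,0,0,0,0,0,255],[0,0,0,0,0,0,255]]

```text
clock: 4.32
tcp_pos: [0.5067, 0.0565, 0.0323]
orientation: [0.505, 0.5, 0.5, -0.495]
wrist_force: [-0.7, -0.9, 7.1]
finger_gap: 0.0136
```

Run:
```python
from h import *
st=readout.get_state();print(st)
```

```text
{'clock': 4.325, 'joint_pos': array([-4.67025608e-02,  3.34176345e-01, -4.50593858e-01,  7.76048364e-01,
        4.72939298e-04,  1.51417534e+00]), 'qvel': array([ 0.00011079, -0.00079844, -0.0012612 ,  0.00036266, -0.00030044,
       -0.00096658]), 'tau': array([ 6.80009276e-02, -4.05471361e+01,  2.23660290e+01, -4.13530245e-01,
        7.37051829e-02,  3.07855080e-02]), 'tcp_pos': array([0.50668449, 0.05654877, 0.03230043]), 'orientation': array([ 0.50497571,  0.49999393,  0.49995983, -0.49502098]), 'wrist_force': array([-0.6608218 , -0.93399698,  7.10793354]), 'ft_torque': array([-0.00353823,  0.3293231 ,  0.03532564]), 'finger_gap': 0.013579419655338723}
```

Call:
drive_tool:
  moves:
    - [[-0.003,0,0,0,0,0,255],[-0.006,0,0,0,0,0,255],[-0.008,0,0,0,0,0,255],[-0.008,0,0,0,0,0,255],[-0.008,0,0,0,0,0,255]]

```text
clock: 4.95
tcp_pos: [0.5064, 0.0565, 0.0401]
orientation: [0.505, 0.5, 0.5, -0.495]
wrist_force: [-1.0, 0.3, -3.5]
finger_gap: 0.0133
```

Run:
```python
from h import *
for n in ('side','side','top'):
    st=readout.get_state();print(st['clock'],st['tcp_pos'].round(4),st['wrist_force'].round(2),st['ft_torque'].round(3),st['finger_gap'])
    im=cams.read_camera(n)
    if n=='side': cv2.imwrite('pics/s2.png',cv2.resize(im[150:320,230:400],None,fx=3.5,fy=3.5,interpolation=cv2.INTER_CUBIC))
cv2.imwrite('pics/w3.png',cams.read_camera('wrist'))
```

```text
4.95 [0.5064 0.0565 0.0401] [-1.    0.3  -3.46] [-0.03   0.025  0.005] 0.013294950408262543
5.0 [0.5065 0.0565 0.0401] [ 0.63 -0.18 -3.62] [-0.13   0.046 -0.015] 0.013257664047864819
5.05 [0.5064 0.0565 0.0401] [ 0.39  0.68 -3.99] [-0.097 -0.02  -0.011] 0.012854003149763312
```

View pics/s2.png

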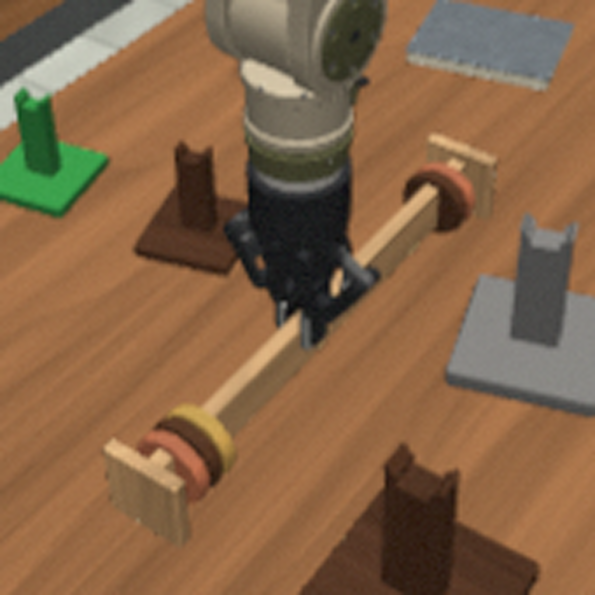

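View pics/w3.png

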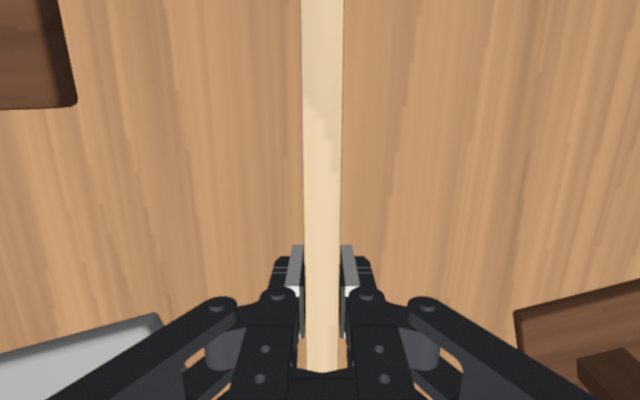

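The side view shows the rail gripped at +30 mm, about 8 mm up. The force is about -3.7 N and the moment about x about -0.1 N m, so the balance point is roughly 28 mm further towards +y. I'll set it down and try there with a light grip.

Call:
drive_tool:
  moves:
    - [[0.004,0,0,0,0,0,255],[0.007,0,0,0,0,0,255],[0.0078,0,0,0,0,0,255],[0.0075,0,0,0,0,0,120],[0.0075,0,0,0,0,0,120]]

```text
clock: 5.78
tcp_pos: [0.5072, 0.0566, 0.0332]
orientation: [0.505, 0.5, 0.5, -0.495]
wrist_force: [0.9, -0.4, 0.3]
finger_gap: 0.0449
```

Call:
drive_tool:
  moves:
    - [[0,0,0,0,0,0,120],[0,0,-0.015,0,0,0,120],[0.003,0,-0.028,0,0,0,120],[0.003,0,-0.028,0,0,0,255],[0.003,0,-0.028,0,0,0,255]]
  squeeze: 20

```text
clock: 6.4
tcp_pos: [0.5066, 0.0851, 0.0301]
orientation: [0.505, 0.5, 0.5, -0.495]
wrist_force: [-2.2, 1.8, 1.9]
finger_gap: 0.0135
```

Call:
drive_tool:
  moves:
    - [[0,0,0,0,0,0,255],[0,0,0,0,0,0,255],[0,0,0,0,0,0,255],[0,0,0,0,0,0,255],[0,0,0,0,0,0,255]]

```text
clock: 7.02
tcp_pos: [0.5066, 0.085, 0.0301]
orientation: [0.505, 0.5, 0.5, -0.495]
wrist_force: [-0.0, 2.3, 1.3]
finger_gap: 0.0138
```

Run:
```python
from h import *
for i in range(3):
    st=readout.get_state();print(st['clock'],st['tcp_pos'].round(4),st['wrist_force'].round(2),st['ft_torque'].round(3),st['finger_gap'])
    im=cams.read_camera('wrist')
cv2.imwrite('pics/w4.png',im)
```

```text
7.025 [0.5066 0.085  0.0301] [-0.01  2.27  1.33] [0.329 0.24  0.017] 0.013769170868485628
7.075 [0.5066 0.0851 0.0301] [-0.65  1.64  0.37] [ 0.339  0.232 -0.083] 0.013451196612631309
7.125 [0.5066 0.0851 0.0301] [-0.03  1.89  1.07] [ 0.287  0.291 -0.04 ] 0.013770375905670628
```

View pics/w4.png

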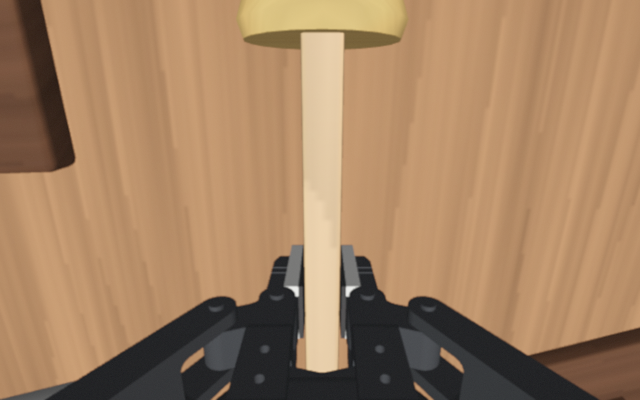

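Call:
drive_tool:
  moves:
    - [[-0.003,0,0,0,0,0,255],[-0.006,0,0,0,0,0,255],[-0.008,0,0,0,0,0,255],[-0.008,0,0,0,0,0,255],[-0.008,0,0,0,0,0,255]]

```text
clock: 7.8
tcp_pos: [0.5065, 0.085, 0.0381]
orientation: [0.505, 0.5, 0.5, -0.495]
wrist_force: [0.1, -0.3, -3.5]
finger_gap: 0.0138
```

```bash
cat > meas.py <<'E'
from h import *
import sys
tag=sys.argv[1]; F=[];T=[]
for n in ('side','side','side','top','wrist'):
    st=readout.get_state();F.append(st['wrist_force']);T.append(st['ft_torque'])
    im=cams.read_camera(n)
    cv2.imwrite(f'pics/{n}_{tag}.png',im)
st=readout.get_state()
print(st['clock'],st['tcp_pos'].round(4),st['finger_gap']);print(np.round(F,2).tolist(),np.round(T,3).tolist());print(np.mean(F,0).round(3),np.mean(T,0).round(3))
im=cv2.imread(f'pics/side_{tag}.png')
cv2.imwrite(f'pics/sc_{tag}.png',cv2.resize(im[150:320,230:400],None,fx=3.5,fy=3.5,interpolation=cv2.INTER_CUBIC))
E
python3 meas.py b
```

```text
8.05 [0.5064 0.085  0.038 ] 0.013690377660711003
[[0.13, -0.31, -3.51], [0.4, -0.6, -4.32], [0.34, 0.29, -3.24], [0.29, 0.43, -3.4], [-0.37, 0.26, -3.95]] [[-0.012, 0.009, -0.025], [0.052, 0.0, -0.002], [-0.046, -0.044, 0.006], [-0.015, 0.009, 0.024], [-0.019, -0.013, 0.028]]
[ 0.158  0.016 -3.683] [-0.008 -0.008  0.006]
```

View pics/sc_b.png

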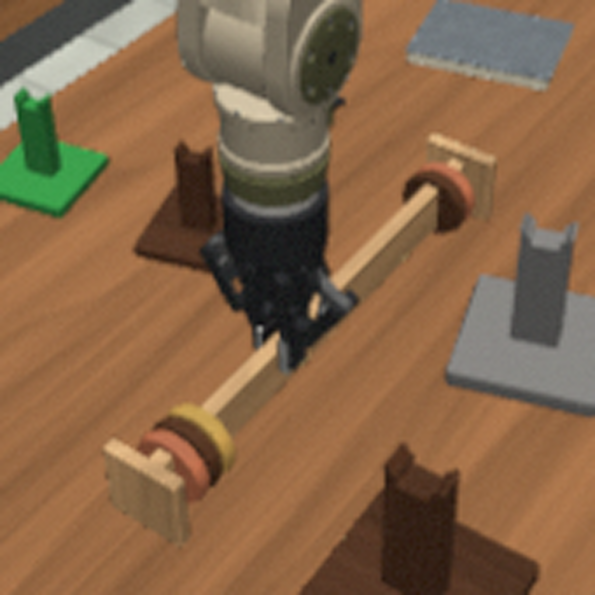

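View pics/wrist_b.png

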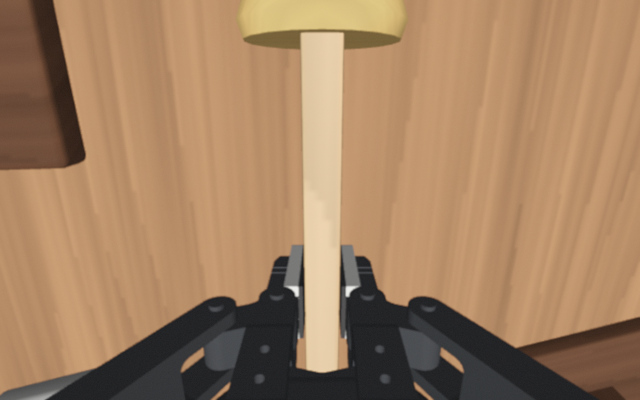

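```bash
cat > avg.py <<'E'
from h import *
import sys
F=[];T=[]
for i in range(int(sys.argv[1])):
    st=readout.get_state();F.append(st['wrist_force']);T.append(st['ft_torque']);cams.read_camera('side')
T=np.array(T);F=np.array(F)
print(st['clock'],st['tcp_pos'].round(4),F.mean(0).round(3),T.mean(0).round(4),T.std(0).round(3))
E
python3 avg.py 30
```

```text
9.5 [0.5065 0.0851 0.0381] [-0.106 -0.005 -3.743] [-0.0127  0.01   -0.0068] [0.027 0.028 0.022]
```

Call:
drive_tool:
  moves:
    - [[0.004,0,0,0,0,0,255],[0.007,0,0,0,0,0,255],[0.0078,0,0,0,0,0,255],[0.0075,0,0,0,0,0,120],[0.0075,0,0,0,0,0,120]]

```text
clock: 10.18
tcp_pos: [0.5073, 0.0851, 0.0311]
orientation: [0.506, 0.5, 0.5, -0.494]
wrist_force: [-0.4, -0.6, -0.3]
finger_gap: 0.0449
```

Call:
drive_tool:
  moves:
    - [[0,0,0,0,0,0,120],[0,0,0,0,0,0,120],[0,0,-0.003,0,0,0,120],[0.002,0,-0.003,0,0,0,120],[0.002,0,-0.003,0,0,0,120]]

```text
clock: 10.8
tcp_pos: [0.507, 0.0881, 0.0289]
orientation: [0.505, 0.5, 0.5, -0.494]
wrist_force: [-0.4, 0.1, -0.2]
finger_gap: 0.0454
```

```bash
python3 avg.py 30
```

```text
12.25 [0.5073 0.0881 0.0291] [ 0.088 -0.064  0.037] [ 0.0079  0.0145 -0.0004] [0.025 0.026 0.026]
```

The unloaded baseline is +0.008 N m, so the balance point is about +5.5 mm from the last trial, at y≈0.0906. I'll do a third trial there.

Call:
drive_tool:
  moves:
    - [[0.001,0,-0.0025,0,0,0,120],[0.001,0,-0.0025,0,0,0,255],[0.001,0,-0.0025,0,0,0,255],[0.001,0,-0.0025,0,0,0,255],[0.001,0,-0.0025,0,0,0,255]]
  squeeze: 25

```text
clock: 12.92
tcp_pos: [0.5072, 0.0906, 0.0282]
orientation: [0.505, 0.5, 0.5, -0.494]
wrist_force: [-0.6, 0.2, 2.9]
finger_gap: 0.0136
```

Call:
drive_tool:
  moves:
    - [[0,0,0,0,0,0,255],[-0.002,0,0,0,0,0,255],[-0.005,0,0,0,0,0,255],[-0.008,0,0,0,0,0,255],[-0.008,0,0,0,0,0,255]]

```text
clock: 13.55
tcp_pos: [0.5073, 0.0906, 0.0365]
orientation: [0.506, 0.5, 0.5, -0.494]
wrist_force: [1.0, 0.8, -3.7]
finger_gap: 0.0132
```

```bash
python3 meas.py c; python3 avg.py 40
```

```text
13.8 [0.507  0.0906 0.0361] 0.013925115410887
[[0.99, 0.78, -3.69], [-0.47, 0.02, -3.85], [-0.21, 0.31, -3.74], [0.35, 0.85, -3.04], [0.03, -0.0, -3.58]] [[0.027, 0.007, 0.035], [-0.029, -0.042, -0.03], [0.067, 0.067, -0.053], [-0.064, 0.016, 0.028], [0.051, 0.052, 0.043]]
[ 0.138  0.392 -3.582] [0.011 0.02  0.005]
15.75 [0.5071 0.0906 0.0362] [ 0.182  0.046 -3.751] [-0.0101  0.0153  0.0002] [0.028 0.027 0.028]
```

View pics/sc_c.png

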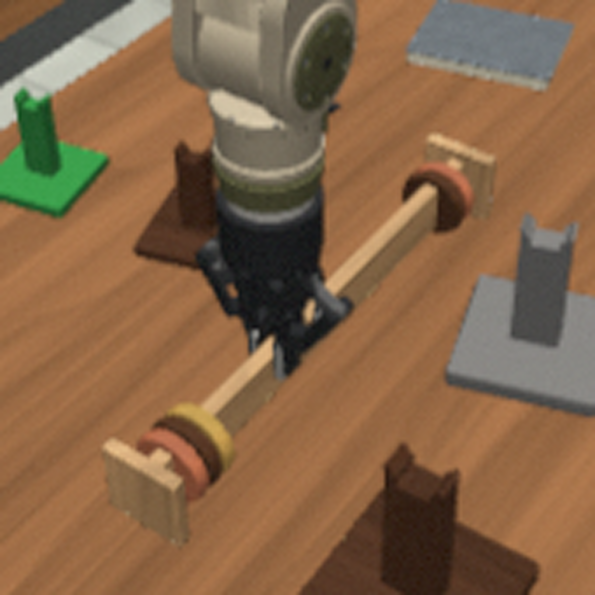

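View pics/wrist_c.png

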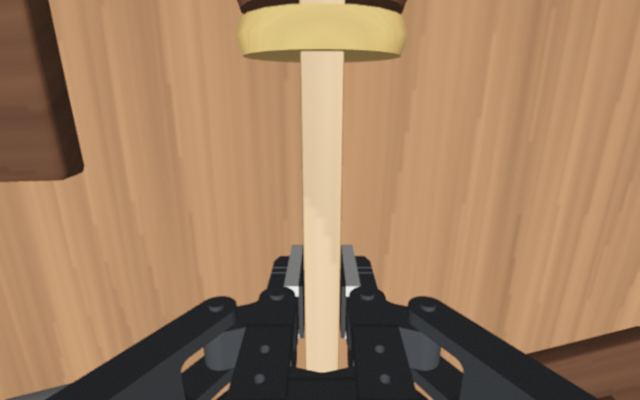

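```bash
cat > tau.py <<'E'
from h import *
T=[];X=[]
for i in range(8):
    st=readout.get_state();T.append(st['tau']);X.append(st['ft_torque']);cams.read_camera('side')
print(st['clock'],np.mean(T,0).round(4),np.std(T,0).round(4),np.mean(X,0).round(4),st['joint_pos'].round(4))
E
python3 tau.py
```

```text
16.15 [-2.00000e-04 -4.57228e+01  2.56016e+01 -1.31300e-01 -4.80000e-03
 -1.00000e-04] [0.0016 0.0004 0.0003 0.0002 0.0002 0.    ] [-0.005  -0.0024  0.0047] [ 2.0700e-02  3.3690e-01 -4.3460e-01  7.8770e-01  3.0000e-04  1.5807e+00]
```

The joint torques turn out to be much less noisy than the wrist sensor, and joint 5's axis lies radially. I'll do one more trial 4 mm further along to calibrate it.

Call:
drive_tool:
  moves:
    - [[0.004,0,0,0,0,0,255],[0.007,0,0,0,0,0,255],[0.0078,0,0,0,0,0,255],[0.0075,0,0,0,0,0,120],[0.0075,0,0,0,0,0,120]]

```text
clock: 16.82
tcp_pos: [0.5079, 0.0907, 0.0293]
orientation: [0.506, 0.501, 0.5, -0.494]
wrist_force: [0.4, -0.2, -0.3]
finger_gap: 0.045
```

Call:
drive_tool:
  moves:
    - [[0,0,0,0,0,0,120],[0,0,0,0,0,0,120],[0,0,-0.004,0,0,0,120],[0,0,-0.004,0,0,0,120],[0,0,-0.004,0,0,0,120]]

```text
clock: 17.45
tcp_pos: [0.5077, 0.0947, 0.0292]
orientation: [0.506, 0.501, 0.5, -0.494]
wrist_force: [-0.1, -0.3, 0.8]
finger_gap: 0.0453
```

```bash
python3 tau.py
```

```text
17.8 [ 2.80000e-02 -4.41129e+01  2.40768e+01 -1.25900e-01  1.60000e-03
  2.00000e-04] [0.0125 0.0058 0.0037 0.0001 0.0008 0.0005] [-0.0001  0.0005  0.0002] [ 2.8600e-02  3.4670e-01 -4.4070e-01  7.7030e-01  2.0000e-04  1.5886e+00]
```

Call:
drive_tool:
  moves:
    - [[0,0,0,0,0,0,120],[0,0,0,0,0,0,255],[0,0,0,0,0,0,255],[0,0,0,0,0,0,255],[0,0,0,0,0,0,255]]

```text
clock: 18.48
tcp_pos: [0.5077, 0.0946, 0.0294]
orientation: [0.506, 0.501, 0.5, -0.494]
wrist_force: [-1.3, 0.6, 2.4]
finger_gap: 0.0135
```

Call:
drive_tool:
  moves:
    - [[0,0,0,0,0,0,255],[-0.002,0,0,0,0,0,255],[-0.005,0,0,0,0,0,255],[-0.008,0,0,0,0,0,255],[-0.008,0,0,0,0,0,255]]

```text
clock: 19.1
tcp_pos: [0.5079, 0.0946, 0.0376]
orientation: [0.506, 0.501, 0.499, -0.494]
wrist_force: [-0.6, -0.5, -3.0]
finger_gap: 0.0139
```

```bash
python3 tau.py; python3 meas.py d
```

```text
19.45 [ 2.40000e-03 -4.58335e+01  2.57097e+01 -1.36700e-01 -1.98000e-02
 -4.00000e-04] [0.0052 0.025  0.0354 0.0292 0.0017 0.0007] [0.0297 0.0139 0.0087] [ 2.8600e-02  3.3670e-01 -4.3160e-01  7.8960e-01  2.0000e-04  1.5886e+00]
19.75 [0.5077 0.0946 0.0374] 0.013505152919155652
[[-0.62, -0.46, -4.1], [-0.1, -0.49, -3.91], [0.56, -0.9, -3.97], [-1.29, 0.11, -3.72], [-0.48, -0.26, -4.0]] [[0.012, 0.019, -0.047], [0.044, 0.023, 0.022], [0.039, 0.026, 0.006], [0.061, 0.026, -0.059], [0.042, 0.041, 0.043]]
[-0.386 -0.402 -3.941] [ 0.04   0.027 -0.007]
```

The trials agree: joint-5 torque is -0.0048 at y=0.0906 and -0.0198 at y=0.0946. That slope is exactly W=3.75 N, so balance is at y≈0.0893. I'll regrip there.

Call:
drive_tool:
  moves:
    - [[0.004,0,0,0,0,0,255],[0.007,0,0,0,0,0,255],[0.0078,0,0,0,0,0,255],[0.0075,0,0,0,0,0,120],[0.0075,0,0,0,0,0,120]]

```text
clock: 20.38
tcp_pos: [0.5084, 0.0946, 0.0304]
orientation: [0.506, 0.501, 0.499, -0.494]
wrist_force: [-0.5, -0.4, 0.8]
finger_gap: 0.0448
```

Call:
drive_tool:
  moves:
    - [[0,0,0,0,0,0,120],[0,0,0.0053,0,0,0,120],[0,0,0.0053,0,0,0,120],[0,0,0.0053,0,0,0,255],[0,0,0.0053,0,0,0,255]]
  squeeze: 40

```text
clock: 21.0
tcp_pos: [0.5084, 0.0893, 0.0306]
orientation: [0.506, 0.501, 0.499, -0.494]
wrist_force: [-2.6, 0.1, 0.9]
finger_gap: 0.0135
```

Call:
drive_tool:
  moves:
    - [[0,0,0,0,0,0,255],[-0.002,0,0,0,0,0,255],[-0.005,0,0,0,0,0,255],[-0.008,0,0,0,0,0,255],[-0.008,0,0,0,0,0,255]]

```text
clock: 21.62
tcp_pos: [0.5085, 0.0893, 0.0389]
orientation: [0.506, 0.501, 0.499, -0.493]
wrist_force: [1.0, 0.1, -3.4]
finger_gap: 0.0131
```

```bash
python3 tau.py; python3 meas.py e; python3 -c "
from h import *
print(move_to([.507,.0893,.17],.01)); print(quat(readout.get_state()['orientation']).as_matrix().round(4))"
```

```text
21.975 [ 4.70000e-03 -4.57302e+01  2.57664e+01 -1.51100e-01  5.00000e-04
 -1.00000e-04] [0.0059 0.0257 0.0356 0.0295 0.0003 0.0003] [ 0.0069  0.0357 -0.0028] [ 1.8100e-02  3.3390e-01 -4.3230e-01  7.9050e-01  3.0000e-04  1.5782e+00]
22.275 [0.5083 0.0893 0.0386] 0.013356796954067461
[[-0.81, 0.27, -4.21], [0.05, 0.28, -3.68], [-0.75, 0.72, -4.02], [-0.64, -0.72, -3.39], [-0.22, -0.61, -3.3]] [[-0.027, 0.013, -0.013], [0.005, -0.056, 0.044], [-0.027, 0.04, 0.003], [0.003, 0.065, 0.007], [0.022, 0.079, -0.027]]
[-0.476 -0.011 -3.718] [-0.005  0.028  0.003]
[-1.314e-01  6.000e-04 -1.000e-04  7.000e-04 -4.000e-04 -1.430e-02]
[[ 1.430e-02  9.998e-01  1.070e-02]
 [ 6.000e-04  1.070e-02 -9.999e-01]
 [-9.999e-01  1.430e-02 -4.000e-04]]
```

View pics/sc_e.png

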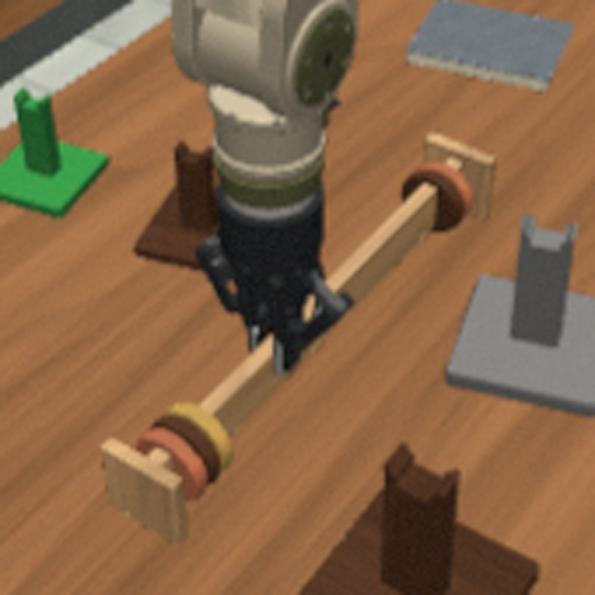

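Joint-5 torque is now ~0.0005 N m at y=0.0893 and the side view shows the rail level. Lifting straight up, level.

Call:
drive_tool:
  moves:
    - [[-0.015,0,0,0,0,-0.003,255],[-0.04,0,0,0,0,-0.006,255],[-0.07,0,0,0,0,-0.009,255],[-0.1,0,0,0,0,-0.012,255],[-0.12,0,0,0,0,-0.014,255]]

```text
clock: 22.9
tcp_pos: [0.5071, 0.0892, 0.1602]
orientation: [0.503, 0.498, 0.502, -0.497]
wrist_force: [-0.4, -0.3, -3.4]
finger_gap: 0.0131
```

```bash
python3 -c "
from h import *
print(move_to([.59,.02,.17],.27),readout.get_state()['tcp_pos'])"
```

```text
[-9.700e-03  8.210e-02  7.010e-02 -2.593e-01 -1.000e-04 -2.000e-03] [0.50713971 0.08924543 0.16017004]
```

Call:
drive_tool:
  moves:
    - [[-0.002,0.01,0.008,-0.03,0,0,255],[-0.005,0.03,0.026,-0.09,0,0,255],[-0.008,0.053,0.045,-0.16,0,0,255],[-0.0097,0.074,0.063,-0.23,0,0,255],[-0.0097,0.082,0.07,-0.259,0,-0.002,255]]

```text
clock: 23.52
tcp_pos: [0.5911, 0.0189, 0.1699]
orientation: [0.563, 0.428, 0.562, -0.428]
wrist_force: [-1.0, 0.3, -3.4]
finger_gap: 0.0135
```

Run:
```python
from h import *
import pickle
cams.read_camera('side');cams.read_camera('side');cams.read_camera('side')
st=readout.get_state();im=cams.read_camera('wrist');cv2.imwrite('pics/w5.png',im);pickle.dump(st,open('w5.pkl','wb'))
s=cams.read_camera('side');cv2.imwrite('pics/s5.png',s)
cp=campose('wrist',st);print(st['tcp_pos'],st['qvel'].round(3),proj(cp,[[.681,-.027,.09]]),st['tau'][4])
```

```text
[0.58981654 0.01981803 0.16952933] [ 0.014 -0.013 -0.02   0.005  0.003  0.004] [[423.16148138 294.64541026]] -0.05764671717770398
```

View pics/w5.png

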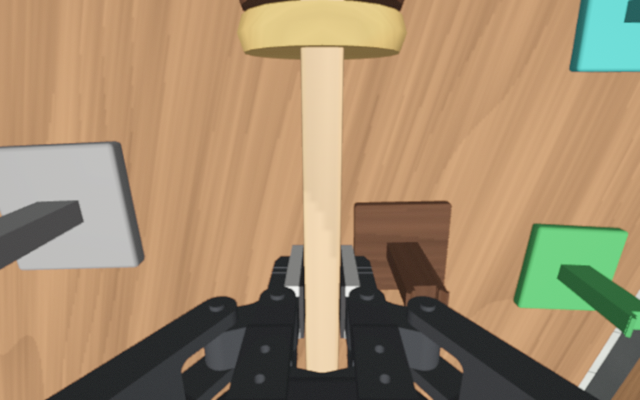

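View pics/s5.png

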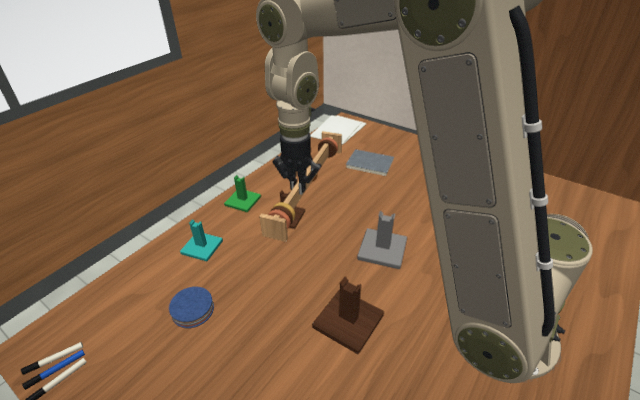

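Run:
```python
from h import *
im=cv2.imread('pics/w5.png')
cv2.imwrite('pics/w5c.png',cv2.resize(im[190:310,345:465],None,fx=5,fy=5,interpolation=cv2.INTER_CUBIC))
```

```text
(no output)
```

View pics/w5c.png

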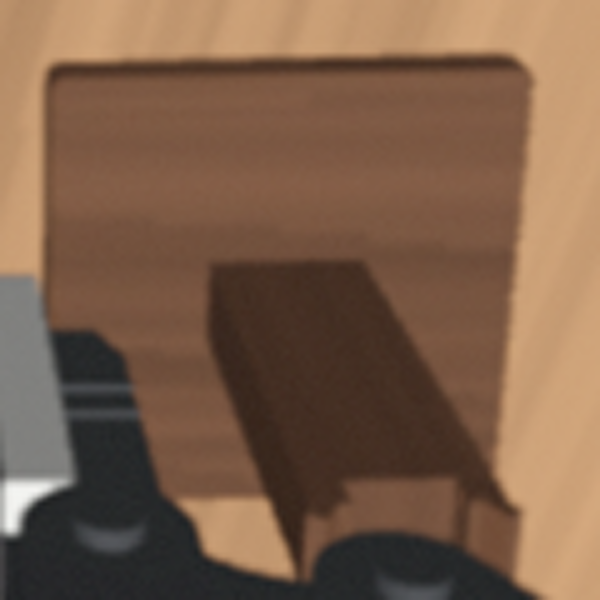

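Run:
```python
from h import *
import pickle
cp=campose('wrist',pickle.load(open('w5.pkl','rb')))
f=lambda a:np.array(a)/5+[345,190]-.4
B=onplane(cp,f([[50,80],[525,78],[497,470],[46,330]]),.014);d=B[1]-B[0]
print(B.round(4),np.degrees(np.arctan2(d[1],d[0])),np.linalg.norm(d))
for a,b in((1,2),(0,3)): e=B[a]-B[b];print(np.degrees(np.arctan2(e[1],e[0]))-90)
d/=np.linalg.norm(d);u=np.array([-d[1],d[0],0]);print('center base',(B[0]+B[1])/2-.045*u)
# foot of post at z=.014, far (+u) edge
P=onplane(cp,f([[212,264],[362,262]]),.014);print(P.round(4),np.linalg.norm(P[0]-P[1]),P.mean(0)-.008*u)
F=onplane(cp,f([[345,482],[465,475]]),.09);e=F[1]-F[0];print(F.round(4),np.linalg.norm(e),np.degrees(np.arctan2(e[1],e[0])),F.mean(0)-.008*u)
W=onplane(cp,f([[308,512],[520,512]]),.1);print(W.round(4),np.linalg.norm(W[1]-W[0]),W.mean(0)-.008*u)
```

```text
[[ 0.6253  0.0034  0.014 ]
 [ 0.7093  0.0269  0.014 ]
 [ 0.7347 -0.0512  0.014 ]
 [ 0.6395 -0.0453  0.014 ]] 15.613976784312287 0.08717908533549638
18.002961402503175
16.170226121723474
center base [ 0.67943445 -0.02817926  0.014     ]
[[ 0.6658 -0.0237  0.014 ]
 [ 0.6931 -0.0158  0.014 ]] 0.028478340896180728 [ 0.68158501 -0.02743503  0.014     ]
[[ 0.6715 -0.0219  0.09  ]
 [ 0.6883 -0.0162  0.09  ]] 0.017737803122445703 18.94859662724705 [ 0.68207885 -0.02673549  0.09      ]
[[ 0.6635 -0.0227  0.1   ]
 [ 0.6928 -0.0148  0.1   ]] 0.030283344338264694 [ 0.68031424 -0.02642405  0.1       ]
```

```bash
python3 -c "
from h import *
print(move_to([.681,-.027,.15],.279))"
```

```text
[ 0.0196  0.0759  0.0702 -0.0096 -0.0008  0.0009]
```

Call:
drive_tool:
  moves:
    - [[0,0.015,0.014,0,0,0,255],[0,0.037,0.034,0,0,0,255],[0.005,0.06,0.055,-0.005,0,0,255],[0.013,0.073,0.067,-0.0096,0,0,255],[0.0196,0.0759,0.0702,-0.0096,0,0,255]]

```text
clock: 24.4
tcp_pos: [0.681, -0.0269, 0.1492]
orientation: [0.564, 0.425, 0.565, -0.426]
wrist_force: [0.2, 0.1, -4.3]
finger_gap: 0.0134
```

Run:
```python
from h import *
for i in range(4): cams.read_camera('wrist')
st=readout.get_state()
t=cams.read_camera('top');s=cams.read_camera('side');st2=readout.get_state()
print(st['tcp_pos'],move_to([.681,-.027,.118],.279),st2['tau'][4])
cv2.imwrite('pics/t6.png',t)
cv2.imwrite('pics/s6.png',cv2.resize(s[130:260,220:380],None,fx=4.5,fy=4.5,interpolation=cv2.INTER_CUBIC))
```

```text
[ 0.6799312  -0.02624406  0.14989583] [ 0.0326  0.0004  0.0008  0.0006 -0.0007  0.0007] -0.0017940472753252834
```

View pics/s6.png

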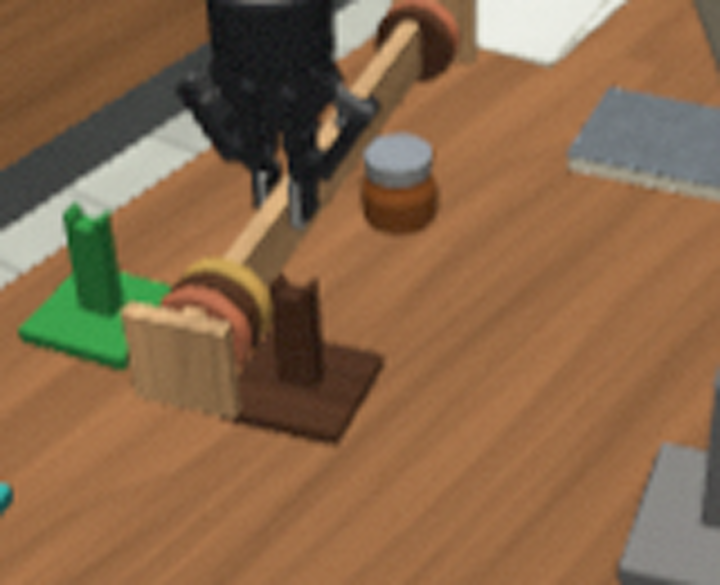

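View pics/t6.png

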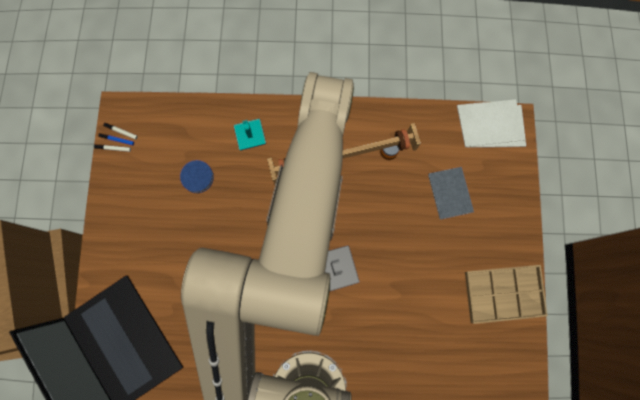

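The side view shows the rail level over the brown post, with the jar clear below. I'll lower it to just above the slot walls and look again.

Call:
drive_tool:
  moves:
    - [[0.01,0.0005,0.0008,0,0,0,255],[0.02,0.0005,0.0008,0,0,0,255],[0.027,0.0005,0.0008,0,0,0,255],[0.027,0.0005,0.0008,0,0,0,255],[0.027,0.0005,0.0008,0,0,0,255]]

```text
clock: 25.32
tcp_pos: [0.6812, -0.0271, 0.1236]
orientation: [0.564, 0.425, 0.565, -0.426]
wrist_force: [0.9, 0.4, -2.9]
finger_gap: 0.0133
```

Run:
```python
from h import *
st=readout.get_state();s=cams.read_camera('side')
print(st['tcp_pos'],st['wrist_force'],move_to([.681,-.027,.11],.279))
cv2.imwrite('pics/s7r.png',s)
cv2.imwrite('pics/s7.png',cv2.resize(s[165:225,260:320],None,fx=10,fy=10,interpolation=cv2.INTER_CUBIC))
cp=campose('side')
u=np.array([-np.sin(.279),np.cos(.279),0]);v=np.array([np.cos(.279),np.sin(.279),0])
c=np.array([.681,-.027,0]);cz=lambda z:np.array([0,0,z])
print('walls exp',(proj(cp,[c+8e-3*u+s*14.5e-3*v+cz(.1) for s in(-1,1)])-[260,165])*10+4.5)
print('floor exp',(proj(cp,[c+8e-3*u+s*8.5e-3*v+cz(.09) for s in(-1,1)])-[260,165])*10+4.5)
t=st['tcp_pos']*[1,1,0];e=st['tcp_pos'][2]-.0196
print('plank edge exp',[(proj(cp,[t+a*u+s*7e-3*v+cz(e) for s in(-1,1)])-[260,165])*10+4.5 for a in(.008,.03)])
```

```text
[ 0.6812156  -0.02705334  0.12364833] [ 0.8964737   0.42415279 -2.87317035] [ 0.0138 -0.0003 -0.0002  0.0004 -0.0006  0.0003]
walls exp [[281.73944973 299.67935426]
 [192.62940443 280.86713054]]
floor exp [[265.38438566 322.284215  ]
 [213.41226611 311.20508175]]
plank edge exp [array([[257.2240178 , 283.63508197],
       [214.1234005 , 274.57313458]]), array([[227.41343162, 326.81509133],
       [183.82452306, 317.47927332]])]
```

View pics/s7.png

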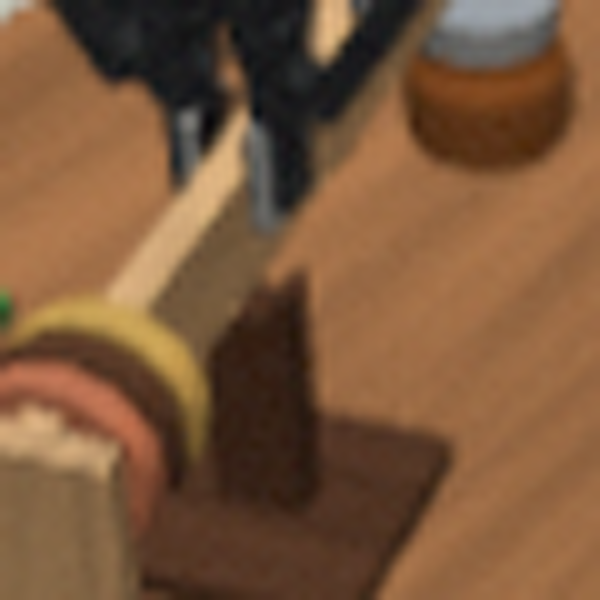

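Observed slot-wall tip (302,268) and plank lower edge (~257,283) match the predicted positions to within a few crop pixels, about 1 mm. Lowering gently.

Call:
drive_tool:
  moves:
    - [[0.003,0,0,0,0,0,255],[0.006,0,0,0,0,0,255],[0.008,0,0,0,0,0,255],[0.01,0,0,0,0,0,255],[0.01,0,0,0,0,0,255]]

```text
clock: 26.0
tcp_pos: [0.6812, -0.027, 0.1136]
orientation: [0.564, 0.425, 0.565, -0.426]
wrist_force: [-1.1, -0.9, -4.0]
finger_gap: 0.0132
```

```bash
python3 avg.py 5; python3 -c "
from h import *
print(readout.get_state()['tau'][4],move_to([.681,-.027,.11],.279))"
```

```text
26.2 [ 0.6814 -0.0271  0.114 ] [-0.074 -0.169 -3.871] [0.0023 0.0063 0.0183] [0.03  0.037 0.016]
0.0004564292794384528 [ 0.004  -0.0004 -0.0002  0.0004 -0.0004  0.0001]
```

Call:
drive_tool:
  moves:
    - [[0.001,0,0,0,0,0,255],[0.002,0,0,0,0,0,255],[0.003,0,0,0,0,0,255],[0.004,0,0,0,0,0,255],[0.0045,0,0,0,0,0,255]]

```text
clock: 26.88
tcp_pos: [0.6814, -0.0271, 0.1096]
orientation: [0.565, 0.426, 0.565, -0.425]
wrist_force: [-1.1, 0.3, -1.2]
finger_gap: 0.0138
```

```bash
python3 avg.py 5; python3 -c "
from h import *
print(readout.get_state()['tau'][4],move_to([.681,-.027,.11],.279))"
```

```text
27.075 [ 0.6814 -0.0271  0.1096] [-0.494 -0.1   -2.974] [-0.0018  0.0966  0.0263] [0.031 0.069 0.021]
0.00834816339192912 [-0.0004 -0.0004 -0.0002  0.0005 -0.0004  0.    ]
```

Call:
drive_tool:
  moves:
    - [[0.0003,0,0,0,0,0,255],[0.0006,0,0,0,0,0,255],[0.0008,0,0,0,0,0,255],[0.001,0,0,0,0,0,255],[0.001,0,0,0,0,0,255]]

```text
clock: 27.75
tcp_pos: [0.6815, -0.0271, 0.1095]
orientation: [0.565, 0.426, 0.565, -0.425]
wrist_force: [-3.3, 0.2, 5.5]
finger_gap: 0.013
```

```bash
python3 avg.py 6
python3 - <<'E'
from h import *
print(readout.get_state()['tau'][4])
s=cams.read_camera('side')
cv2.imwrite('pics/s8.png',cv2.resize(s[125:245,240:360],None,fx=5,fy=5,interpolation=cv2.INTER_CUBIC))
E
```

```text
28.0 [ 0.6815 -0.0271  0.1095] [-3.505  0.525  5.03 ] [ 0.0636  0.8009 -0.0029] [0.042 0.048 0.024]
0.07286704843863845
```

View pics/s8.png

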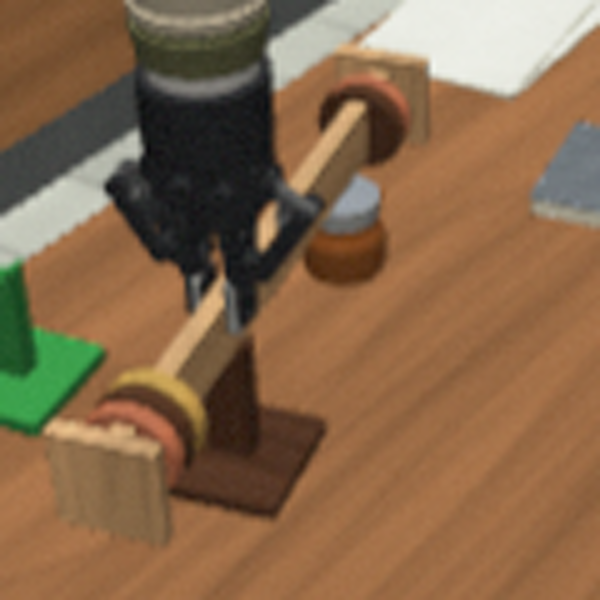

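Floor contact came at TCP z=0.1095, as predicted (0.1096). There's a small side force of -3.5 N in x, so I'll ease that before opening.

Call:
drive_tool:
  moves:
    - [[-0.0003,-0.0004,0,0,0,0,255],[-0.0005,-0.0007,0,0,0,0,255],[-0.0005,-0.0007,0,0,0,0,255],[-0.0005,-0.0007,0,0,0,0,255],[-0.0005,-0.0007,0,0,0,0,255]]
  squeeze: 20

```text
clock: 28.72
tcp_pos: [0.6806, -0.0273, 0.1096]
orientation: [0.565, 0.426, 0.565, -0.425]
wrist_force: [-0.2, -0.1, -3.7]
finger_gap: 0.0134
```

```bash
python3 avg.py 6; python3 -c "
from h import *
print(readout.get_state()['tau'][4])"
```

```text
28.975 [ 0.6806 -0.0273  0.1098] [-0.053 -0.098 -3.577] [ 0.0047 -0.0149  0.0202] [0.042 0.025 0.038]
-0.0005213587428443134
```

Call:
drive_tool:
  moves:
    - [[0.0003,0,0,0,0,0,255],[0.0005,0,0,0,0,0,255],[0.0005,0,0,0,0,0,205],[0.0005,0,0,0,0,0,195],[0.0005,0,0,0,0,0,185]]

```text
clock: 29.65
tcp_pos: [0.681, -0.0273, 0.1099]
orientation: [0.565, 0.426, 0.564, -0.425]
wrist_force: [-0.2, -0.7, 0.2]
finger_gap: 0.0235
```

```bash
python3 avg.py 4
python3 - <<'E'
from h import *
print(readout.get_state()['tau'][4],readout.get_state()['finger_gap'])
s=cams.read_camera('side')
cv2.imwrite('pics/s9.png',cv2.resize(s[125:245,240:360],None,fx=5,fy=5,interpolation=cv2.INTER_CUBIC))
E
```

```text
29.8 [ 0.6808 -0.0273  0.1096] [0.103 0.06  0.245] [ 0.0095 -0.0188 -0.0029] [0.017 0.051 0.007]
0.0007374473170784768 0.023409103470654474
```

View pics/s9.png

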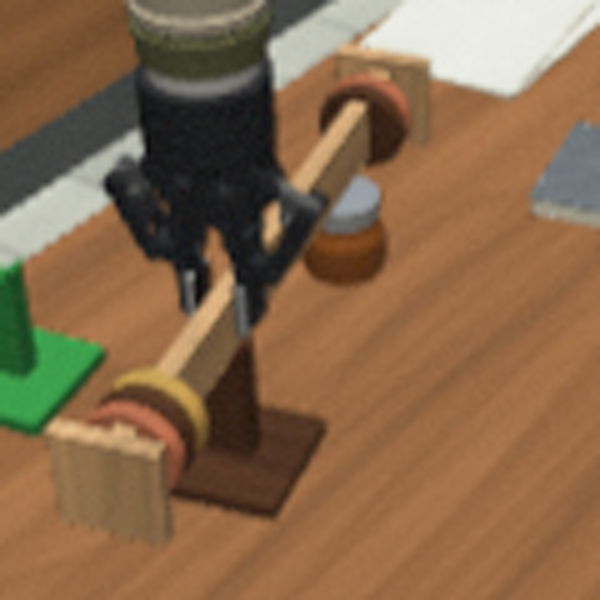

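The jaws are 23 mm open with no load on the wrist, and the rail sits level in the slot, unchanged. Opening a little more, then backing straight up.

Call:
drive_tool:
  moves:
    - [[0,0,0,0,0,0,160],[0,0,0,0,0,0,140],[-0.005,0,0,0,0,0,140],[-0.02,0,0,0,0,0,140],[-0.04,0,0,0,0,0,140]]

```text
clock: 30.52
tcp_pos: [0.6806, -0.0273, 0.1505]
orientation: [0.565, 0.426, 0.565, -0.425]
wrist_force: [-0.4, 0.5, 0.3]
finger_gap: 0.0388
```

Call:
drive_tool:
  moves:
    - [[-0.03,0,0,0,0,0,140],[-0.06,0,0,0,0,0,140],[-0.09,0,0,0,0,0,140],[-0.1,0,0,0,0,0,140],[-0.1,0,0,0,0,0,140]]

```text
clock: 31.15
tcp_pos: [0.681, -0.0274, 0.2514]
orientation: [0.565, 0.426, 0.564, -0.425]
wrist_force: [-0.9, -0.6, 0.5]
finger_gap: 0.0386
```

Run:
```python
from h import *
for i in range(8): cams.read_camera('wrist')
s=cams.read_camera('side');w=cams.read_camera('wrist')
cv2.imwrite('pics/s10.png',cv2.resize(s[125:245,240:360],None,fx=5,fy=5,interpolation=cv2.INTER_CUBIC))
cv2.imwrite('pics/w10.png',w);st=readout.get_state();print(st['clock'],st['tcp_pos'],st['wrist_force'])
```

```text
31.65 [ 0.6804748  -0.02726451  0.25005275] [0.57046638 0.36813925 0.41347754]
```

View pics/s10.png

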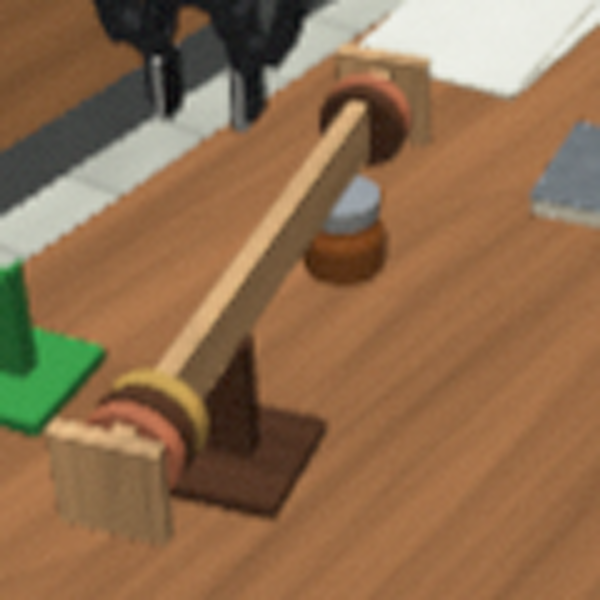

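View pics/w10.png

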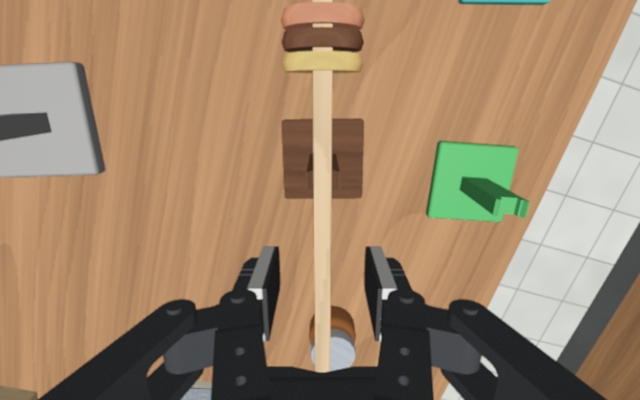

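The rail is standing free: the plate at crop (110,480) and the far plate (385,90) are in the same places as before release. The jar is untouched and the tool is 140 mm above. Handing in.

Run:
```python
from h import *
for i in range(10): s=cams.read_camera('side')
cv2.imwrite('pics/s11.png',s)
a=cv2.imread('pics/s10.png');b=cv2.resize(s[125:245,240:360],None,fx=5,fy=5,interpolation=cv2.INTER_CUBIC)
print(np.abs(a.astype(int)-b).mean(), np.abs(a.astype(int)-b).max())
print(env.hand_in())
```

```text
1.5337768518518518 46
the job is handed in; nothing more can be done
None
```

The bangle rail is standing level by itself in the slot of the small brown stand, and I've handed the job in at about 32 s of the 72 s allowed.

**Finding the balance:** I lifted the rail about 8 mm at five points along its bare middle, gripping at 20–40 N. It looked level in each trial picture I viewed. It weighs about 3.75 N (0.38 kg) and balances about 62 mm from its centre, towards the three-bangle end. Regripped there, it put almost no turning moment on the arm (about 0.0005 N m).

**Placing it:** I carried it clear of the desk, turned it about 15° to line up with the slot and lowered it. It touched the slot floor at the expected height. I eased off a 3.5 N sideways push, let go in steps and backed the gripper 140 mm straight up.

**Last checks:** In the side and wrist pictures the rail sat level and had not moved since release. The jar, under the rail's far end, was still upright, and nothing I did came near the coasters or the notebook.

**Disagreements:**
- **Balance point:** The noisy wrist sensor put it 1–5 mm further along than the much steadier joint-5 torque did. I used the joint-5 value, and the rail staying level supports it.
- **Final picture comparison:** The last two side pictures, about half a second apart, differed by up to 46 grey levels at some pixels (1.5 on average). I put that down to picture noise or the arm settling, but I did not look into it before handing in.

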